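# Release the red bauble into the gift box with the rocker gate

### The job

Add the red bauble to the open gift box: with the fingertips, press down the black paddle of the lane that holds the red bauble, so that its rocking lever lifts the gate and the bauble rolls out into the box, then let the paddle come back up so that the gate is shut again. Do not touch the baubles, the gates or the box, and do not pick anything up; leave the other lever alone so that the blue bauble keeps waiting behind its gate, and leave the box and the things around where they are.

Things in the scene. Friction and masses are not known exactly. Their poses are not given: they have to be found in the camera images.
- dispenser: two-lane bauble dispenser fixed on a plywood base 190 x 250 x 14 mm. Origin on the worktop midway between the lanes, below the gates; z up. Lanes lie at its x = -50 mm (near) and +50 mm (far) and slope down along its -y to outlets 68 mm high at y = -80. Above each lane a wooden lever pivots at y = +80, 140 mm high, between posts 152 mm high; gate at y = 0, paddle at y = +170
- near_paddle (a point): black rubber pad 40 x 40 x 10 mm on the near lane's lever, 90 mm from the pivot; this point: middle of the pad's top, 155 mm above the worktop at rest. Fully pressed it has sunk about 45 mm and tilted 0.5 rad with the lever, its middle shifted about 4 mm towards the gate; a spring (about 2.5 N at first, 7 N fully down) brings it back up
- far_paddle (a point): the same pad on the far lane's lever
- near_gate (a point): aluminium blade 34 mm wide that hangs from the other end of the near lever into the near lane; 80 mm from the pivot; this point is the middle of the blade's lower edge, 92 mm above the worktop when shut. It lifts when the paddle is pressed
- far_gate (a point): the same blade in the far lane
- near_rocker (a joint): angle of the near lever, rad: 0 = gate shut, paddle up; 0.5 = paddle fully down, gate fully lifted. The bauble can pass from about 0.35
- far_rocker (a joint): the same for the far lever
- red_bauble: glossy red ball, 38 mm across, small steel cap; origin at its centre. At the start it waits behind the gate of one lane or the other, centre about 105 mm above the worktop. It rolls out by itself about 1 s after the gate is up
- blue_bauble: glossy blue ball of the same size, behind the gate of the other lane
- gift_box: open kraft gift box, 222 x 137 mm, walls 56 mm high and 2 mm thick, loose; origin at the centre of its underside, long side along its x; inside from x = -110 to 110 mm, y = -70 to 64 mm. It stands below both outlets with its lid upright on the side away from the dispenser
- scissors: red-handled scissors lying on the worktop, 199 mm long, a bystander
- marker: black and white marker pen, 135 mm, a bystander
- ribbon_spool: spool of red ribbon, 32 mm high, a bystander

How it is judged:
On the way, in this order (a step that is already met when the one before it is completed fails the run):
1. the fingers press the paddle of the red bauble's lane and its lever rocks (((x of blue_bauble in the frame of dispenser above 0 m and value of joint near_rocker above 0.15 rad and contact force between the fingers and near_rocker_c0 above 0.3 N) or (x of blue_bauble in the frame of dispenser below 0 m and value of joint far_rocker above 0.15 rad and contact force between the fingers and far_rocker_c0 above 0.3 N))), for 0.05 s.
2. the red bauble has rolled into the gift box (x of red_bauble in the frame of gift_box between -0.111 and 0.111 m and y of red_bauble in the frame of gift_box between -0.071 and 0.066 m and z of red_bauble in the frame of gift_box below 0.035 m), for 0.2 s.
At the end, for the whole second after the job is handed in: the red bauble lies at rest (under 0.05 m/s) inside the gift box, both levers are back within 0.05 rad of shut, and the blue bauble is still behind its gate (moved under 15 mm) (all of step 2 and linear speed of red_bauble below 0.05 m/s and value of joint each of near_rocker, far_rocker below 0.05 rad and distance of blue_bauble from where it was at the start of the episode below 0.015 m); the robot touches nothing.
It fails at once if the blue bauble's lever is rocked by more than 0.15 rad, or the blue bauble moves more than 15 mm (not (distance of blue_bauble from where it was at the start of the episode below 0.015 m) or (x of blue_bauble in the frame of dispenser below 0 m and value of joint near_rocker above 0.15 rad) or (x of blue_bauble in the frame of dispenser above 0 m and value of joint far_rocker above 0.15 rad)).
It fails at once if a gate or a bauble is touched by the robot (over 1 N) (contact force between any of the fingers, the arm and near_rocker_c1 above 1 N or contact force between any of the fingers, the arm and far_rocker_c1 above 1 N or contact force between any of the fingers, the arm and red_bauble above 1 N or contact force between any of the fingers, the arm and blue_bauble above 1 N).
It fails at once if the red bauble is lifted (it may only roll down) (z of red_bauble in the frame of dispenser above 0.12 m).
It fails at once if the gift box is touched by the robot (over 2 N) or shoved or lifted more than 20 mm (distance of gift_box from where it was at the start of the episode above 0.02 m or contact force between any of the fingers, the arm and gift_box above 2 N).
It fails at once if a bystander is moved more than 20 mm (distance of any of scissors, marker, ribbon_spool from where it was at the start of the episode above 0.02 m).
It also fails if it takes over 32 s, if anything falls off the work surface, if the arm or the gripper's body presses on something with over 40 N, if the wrist force passes 120 N, or if a joint passes its speed limit or range.

### The arm

A 7-joint arm with a two-finger parallel gripper is mounted at the origin on a cart in front of the work surface, level with it; the furniture and walls round the work are solid. World frame = base frame: x ahead of the robot, y to its left, z up, the work surface at z = 0. Lengths are in m, angles in rad, forces in N, time in s.
With the tool pointing down it reaches from about 0.4 to 0.75 m from the base axis. Payload 19.5 kg.
Tool frame: the origin (TCP) lies on the front face of the gripper's body, between the roots of the fingers; the fingertips stand 73 mm ahead of it and the grasp point (between the pads) lies 54 mm ahead of it; y points along the fingers, x is the direction in which the jaws open and shut, and the axes are right-handed (so a half turn about y gives the same grasp; the last joint's range is limited). The gripper opens to 85 mm and grips with 20 to 120 N. Pads are 22 mm wide; open, the fingers measure 114 mm over their backs; the gripper's body (76 mm by 85 mm) begins 54 mm behind the grasp point. The pads swing forward as they close: fully open they stand 13 mm farther back than shut.
Start: joints at [-1.352, 0.707, -0.028, 1.485, 0.022, 0.951, -0.075], TCP at [0.148, 0.556, 0.304] pointing down, gripper open.
Joint ranges: [-2.71, 2.71], [-0.32, 2.16], [-1.57, 1.52], [0, 2.45], [-1.46, 4.6], [0, 2.02], [-2.83, 2.83]. Speed limits (rad/s): [1.89, 1.89, 2.57, 2.57, 3.01, 3.01, 3.01].

### API

Orientations are given as a unit quaternion [w, x, y, z].
In Python, from rig import state, grab_frame, r, spotter gives the robot as it stands.
- The arm moves only by the tool apply_moves, never from a script. Its argument "commands" is a list of rows, each a list of 6 numbers: the shift along the tool's x, y, z in units of 50 mm (1.0 is 50 mm), then the turn, a rotation vector about the tool's x, y, z in units of 5 degrees (1.0 is 5 degrees). A call has 1 to 10 rows; each row shifts and turns the pose as measured when the row begins, along the tool's axes as they then stand; what a row does not reach is not made up. A row lasts 1/10 s, in which the tool goes at most 50 mm and 8.59 degrees, less where a joint would pass 70% of its speed; a pose out of reach is approached as far as the arm can. A call is refused whole if a number of a shift passes 1 or a number of a turn 1, either way. A call with a gripper value outside its range is refused whole. "grip" is the closure, from 0 (fully open) to 1 (shut), set as the call begins (left out, the last holds). The fingers move at their own pace and stop on an object; "force" is the grip in N (left out, the last holds). Time passes only in rows, so rows that do not move let the fingers close. It gives the time, the measured TCP pose, the force and the opening at its end, in the units of the state.
- state(): the state, without advancing time (a new reading comes with each control period).
- grab_frame(name): name is "scene" or "top" or "wrist"; returns a dict with "frame" (384x512x3 uint8, red, green, blue), "z_map" (384x512 float32, m along the optical axis (not along the pixel's ray), 0 where there is no reading), "vertical_fov" (degrees; the focal length in pixels is half the picture's height over the tangent of half this angle, whatever the lens; pixels are square), "cx", "cy" (the principal point, pixels), "distortion" ([k1, k2, p1, p2, k3] as OpenCV has them; the pictures are not rectified), "extrinsics" (4x4, takes a point from camera to world coordinates); the wrist camera has in their place "mount" (4x4, takes a point from camera to tool coordinates, whose origin is the TCP and whose axes are the tool frame's). Camera axes: x right, y down, z forward; pixel columns grow to the right and rows downward; lengths in m; the calibration is good to about 2 mm. A picture is of the moment at which its call begins: read the wrist's pose just before it.
- r.hand_in(): hands the job in, once; it reports no verdict.
Trained networks look in a picture, given as the dict that the camera call returned (one of the last four; its "shot" number tells which), for a name from the list of things; names that differ only in an ending like _2 or _b are one class to them, and where a whole thing is asked for, a point or a joint stands for the part that bears it (a point fixed in the world has none). Each returns a list of dicts, best first, with "score" (0 to 1); they miss things now and then, are a little off and sometimes report something else, mostly with a low value. They report only what shows in the picture. A call takes as long as a camera call.
- spotter.find_in(target, picture): "position" ([column, row] in pixels, amid what is visible of it).
- spotter.mark_of(target, picture): "position" ([column, row] in pixels: a listed point, or the origin of a listed thing).
The state is a dict: "time": time; "qpos": joint angles; "qvel": joint speeds; "joint_torque": joint torques, N m; "eef_pos": TCP position; "tcp_rot": TCP orientation; "wrist_force": force on the tool from outside, world axes, zero at the start; "wrist_torque": the same for the moment, N m; "grip_width": finger opening in m.
Only numpy, scipy, OpenCV 4.12 (cv2) and the standard library are available. Lean on these libraries where they do the work, as an engineer would, in place of code of your own. Each camera call takes 0.05 s, during which the arm holds its last target.

## Working session

There is one attempt and no reset: what is moved stays moved. The work goes in short steps, Python scripts to look and compute and a tool call to move; the robot and the scene stay as the last step left them, time stands still between calls to the robot, and variables do not carry over. Pictures are saved under pics/ and viewed, and the job is handed in when it is done.

Besides the shell and the picture viewer there is one more tool, called as name(argument=value, ...) on one line, values as JSON. apply_moves: Moves the arm, as the interface text tells. Its arguments: {"type":"object","properties":{"commands":{"type":"array"},"grip":{"type":"number"},"force":{"type":"number"}},"required":["commands"]}

```bash
mkdir -p pics; ls; cat > h.py <<'E'
import numpy as np, cv2
from rig import state, grab_frame, r, spotter
def K(p):
    H,W=p["frame"].shape[:2]; f=H/2/np.tan(np.radians(p["vertical_fov"])/2)
    return np.array([[f,0,p["cx"]],[0,f,p["cy"]],[0,0,1.]])
def ray(p,uv):
    u=cv2.undistortPoints(np.array([[uv]],float),K(p),np.array(p["distortion"],float))[0,0]
    return np.array([u[0],u[1],1.])
def P(p,uv,win=2):
    c,rw=int(round(uv[0])),int(round(uv[1]))
    z=p["z_map"][max(0,rw-win):rw+win+1,max(0,c-win):c+win+1]; z=z[z>0]
    if len(z)==0: return None
    X=ray(p,uv)*np.median(z)
    return (np.array(p["extrinsics"])@np.r_[X,1])[:3]
def atz(p,uv,h):
    T=np.array(p["extrinsics"]); d=T[:3,:3]@ray(p,uv); o=T[:3,3]
    return o+d*(h-o[2])/d[2]
def save(p,n): cv2.imwrite("pics/"+n,cv2.resize(p["frame"][:,:,::-1],(800,600),interpolation=cv2.INTER_CUBIC))
E
python3 - <<'E'
from h import *
s=state();print(s["time"],s["eef_pos"],s["tcp_rot"],s["grip_width"])
np.set_printoptions(precision=3,suppress=True)
for n in("scene","top"):
    p=grab_frame(n);save(p,n+"1.png")
    for t in("near_paddle","far_paddle","near_gate","far_gate","red_bauble","blue_bauble","gift_box","dispenser"):
        for d in spotter.mark_of(t,p)[:2]:
            print(n,t,round(d["score"],2),np.array(d["position"]),P(p,d["position"]), atz(p,d["position"],.155))
E
```

```text
pics
0.0 [0.14822378 0.55538844 0.30344338] [-0.5605149   0.56100601  0.43046702 -0.43103765] 0.08563956867106526
scene near_paddle 0.64 [248.4 181.2] [0.462 0.044 0.155] [0.462 0.044 0.155]
scene far_paddle 0.91 [265.9 169.4] [0.543 0.06  0.154] [0.542 0.059 0.155]
scene far_paddle 0.62 [302.4 199.7] [ 0.571 -0.093  0.12 ] [ 0.544 -0.122  0.155]
scene near_gate 0.74 [284.8 221.4] [ 0.474 -0.128  0.109] [ 0.444 -0.163  0.155]
scene near_gate 0.25 [261.8 166.5] [0.655 0.234 0.001] [0.54  0.079 0.155]
scene far_gate 0.9 [306.  208.5] [ 0.569 -0.115  0.099] [ 0.528 -0.158  0.155]
scene far_gate 0.69 [227.8 189.2] [0.48  0.2   0.002] [0.389 0.05  0.155]
scene red_bauble 0.56 [231.  187.1] [0.489 0.193 0.013] [0.402 0.053 0.155]
scene red_bauble 0.39 [302.2 203.5] [ 0.566 -0.099  0.11 ] [ 0.533 -0.135  0.155]
scene blue_bauble 0.47 [283.3 218.1] [ 0.473 -0.121  0.118] [ 0.449 -0.15   0.155]
scene blue_bauble 0.33 [301.9 200.3] [ 0.569 -0.094  0.118] [ 0.541 -0.123  0.155]
scene gift_box 0.97 [326.6 257.3] [ 0.45  -0.336  0.156] [ 0.45  -0.336  0.155]
scene dispenser 0.97 [296.1 235.9] [ 0
[... 267 characters left out ...]
155]
top near_gate 0.81 [305.6 202. ] [ 0.47  -0.124  0.107] [ 0.463 -0.117  0.155]
top far_gate 0.64 [299.1 166.3] [ 0.569 -0.105  0.114] [ 0.558 -0.1    0.155]
top red_bauble 0.55 [292.4 162.2] [ 0.572 -0.083  0.144] [ 0.569 -0.082  0.155]
top red_bauble 0.25 [189.5 195.6] [0.495 0.213 0.014] [0.472 0.187 0.155]
top blue_bauble 0.6 [298.1 196.6] [ 0.479 -0.099  0.144] [ 0.477 -0.098  0.155]
top blue_bauble 0.49 [239.4 167.4] [0.551 0.059 0.155] [0.551 0.059 0.155]
top gift_box 0.97 [343.5 181.4] [ 0.547 -0.247  0.037] [ 0.52  -0.217  0.155]
top dispenser 0.65 [299.1 185.4] [ 0.536 -0.118  0.013] [ 0.507 -0.1    0.155]
top dispenser 0.51 [163.2 248.8] [0.334 0.284 0.006] [0.332 0.247 0.155]
```

View pics/scene1.png

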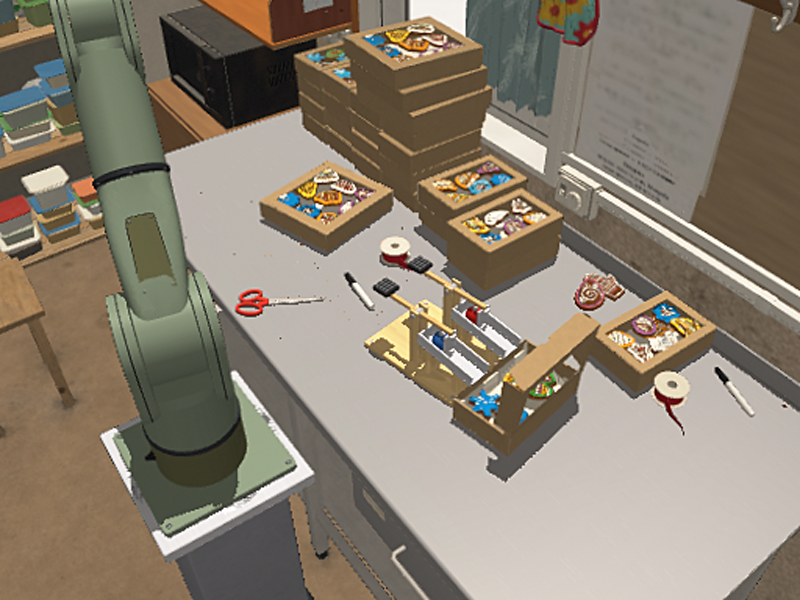

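View pics/top1.png

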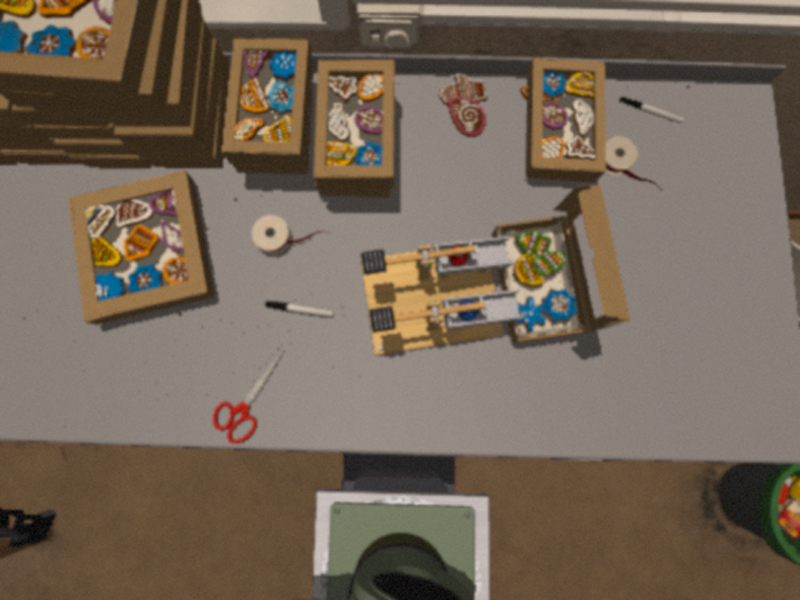

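Red bauble (458,257) is in the far lane and blue (470,312) in the near lane, so I'll press the far paddle at (373,261). Next I'll refine its position and work out the move.

```bash
python3 - <<'E'
from h import *
from scipy.spatial.transform import Rotation as Ro
np.set_printoptions(precision=3,suppress=True)
s=state();w,x,y,z=s["tcp_rot"];print(Ro.from_quat([x,y,z,w]).as_matrix())
for n in("top","scene"):
    p=grab_frame(n);H,W=p["z_map"].shape
    f=p["frame"].astype(int)
    c,rr=np.meshgrid(np.arange(W),np.arange(H))
    uv=np.stack([c.ravel(),rr.ravel()],1).astype(float)
    u=cv2.undistortPoints(uv[:,None],K(p),np.array(p["distortion"],float))[:,0]
    X=np.c_[u,np.ones(len(u))]*p["z_map"].ravel()[:,None]
    T=np.array(p["extrinsics"]);Wd=X@T[:3,:3].T+T[:3,3]
    ok=(p["z_map"].ravel()>0)
    for nm,(cx,cy) in dict(near=(.452,.042),far=(.552,.059)).items():
        m=ok&(abs(Wd[:,0]-cx)<.04)&(abs(Wd[:,1]-cy)<.045)&(abs(Wd[:,2]-.155)<.012)&(f.reshape(-1,3).max(1)<110)
        q=Wd[m];rect=cv2.minAreaRect(q[:,:2].astype(np.float32)*1000);print(n,nm,m.sum(),q.mean(0),(q.min(0)+q.max(0))/2,np.ptp(q,axis=0),rect)
    for zt in(.1,.2,.3):
        m=ok&(Wd[:,2]>zt)&(Wd[:,2]<zt+.3)&(Wd[:,0]>.2)&(Wd[:,0]<.9)&(Wd[:,1]>.1)&(Wd[:,1]<.8)
        print(zt,m.sum(),Wd[m].min(0) if m.any() else 0,Wd[m].max(0) if m.any() else 0)
E
```

```text
[[ 0.258 -0.    -0.966]
 [ 0.966 -0.     0.258]
 [-0.    -1.    -0.   ]]
top near 205 [0.453 0.042 0.155] [0.453 0.042 0.155] [0.038 0.04  0.01 ] ((453.4183349609375, 42.18799591064453), (37.991050720214844, 37.939979553222656), 8.700453758239746)
top far 192 [0.552 0.06  0.155] [0.553 0.06  0.154] [0.04  0.038 0.011] ((551.9714965820312, 60.04608154296875), (36.97151184082031, 37.34778594970703), 7.656578540802002)
0.1 11760 [0.714 0.1   0.1  ] [0.9  0.79 0.4 ]
0.2 9479 [0.724 0.36  0.2  ] [0.9   0.717 0.418]
0.3 7858 [0.724 0.362 0.3  ] [0.9   0.619 0.418]
scene near 113 [0.451 0.038 0.154] [0.456 0.039 0.152] [0.047 0.048 0.015] ((455.1289978027344, 38.75250244140625), (46.122825622558594, 41.30612564086914), 12.019620895385742)
scene far 101 [0.549 0.056 0.154] [0.552 0.058 0.153] [0.044 0.043 0.017] ((551.3230590820312, 58.132041931152344), (44.0437126159668, 39.785648345947266), 7.685734272003174)
0.1 6625 [0.713 0.1   0.1  ] [0.9 0.8 0.4]
0.2 4471 [0.723 0.353 0.2  ] [0.9   0.799 0.42 ]
0.3 2937 [0.723 0.359 0.3  ] [0.9   0.633 0.42 ]
```

Far paddle measured at (0.552, 0.059, 0.155). Its spacing from the near paddle is 0.100 m and the height is right. The tool's y axis points down. I'll shut the fingers and travel level.

apply_moves(commands=[[-0.38, 0, -0.52, 0, 0, 0], [-0.38, 0, -0.52, 0, 0, 0], [-0.38, 0, -0.52, 0, 0, 0], [-0.38, 0, -0.52, 0, 0, 0], [-0.38, 0, -0.52, 0, 0, 0], [-0.38, 0, -0.52, 0, 0, 0], [-0.38, 0, -0.52, 0, 0, 0], [-0.38, 0, -0.52, 0, 0, 0], [-0.38, 0, -0.52, 0, 0, 0], [-0.38, 0, -0.52, 0, 0, 0]], grip=1, force=20)

```text
time: 2.0
eef_pos: [0.355, 0.2985, 0.3034]
tcp_rot: [0.56, -0.559, -0.433, 0.432]
wrist_force: [0.1, 0.1, -0.1]
grip_width: 0.0001
```

apply_moves(commands=[[-0.38, 0, -0.53, 0, 0, 0], [-0.38, 0, -0.53, 0, 0, 0], [-0.38, 0, -0.53, 0, 0, 0], [-0.38, 0, -0.53, 0, 0, 0], [-0.38, 0, -0.53, 0, 0, 0], [-0.38, 0, -0.53, 0, 0, 0], [-0.38, 0, -0.53, 0, 0, 0], [-0.38, 0, -0.53, 0, 0, 0], [-0.38, 0, -0.53, 0, 0, 0], [0, 0, 0, 0, 0, 0]])

```text
time: 3.0
eef_pos: [0.5518, 0.0584, 0.3035]
tcp_rot: [-0.56, 0.56, 0.432, -0.43]
wrist_force: [-0.1, 0.3, 0.6]
grip_width: -0.0003
```

```bash
python3 - <<'E'
from h import *
from scipy.spatial.transform import Rotation as Ro
np.set_printoptions(precision=3,suppress=True)
s=state();w,x,y,z=s["tcp_rot"];R=Ro.from_quat([x,y,z,w]).as_matrix();e=np.array(s["eef_pos"])
print(e,s["qpos"],R)
print("tip",e+R@[0,.073,0],"shift units",R.T@(np.array([.552,.060,.155+.073+.010])-e)/.05)
p=grab_frame("scene");cv2.imwrite("pics/s2.png",cv2.resize(p["frame"][100:300,160:420,::-1],(780,600),interpolation=cv2.INTER_CUBIC))
p=grab_frame("wrist");save(p,"w2.png")
E
```

```text
[0.552 0.058 0.303] [-0.091  0.676 -0.137  1.561  0.107  0.909  1.049] [[ 0.256  0.003 -0.967]
 [ 0.967  0.002  0.256]
 [ 0.003 -1.    -0.002]]
tip [0.552 0.059 0.23 ] shift units [0.029 1.309 0.007]
```

View pics/s2.png

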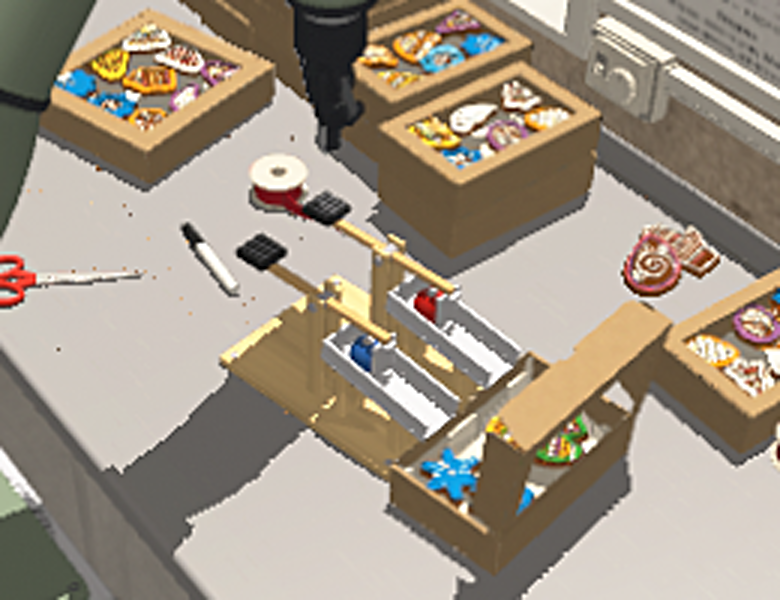

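View pics/w2.png

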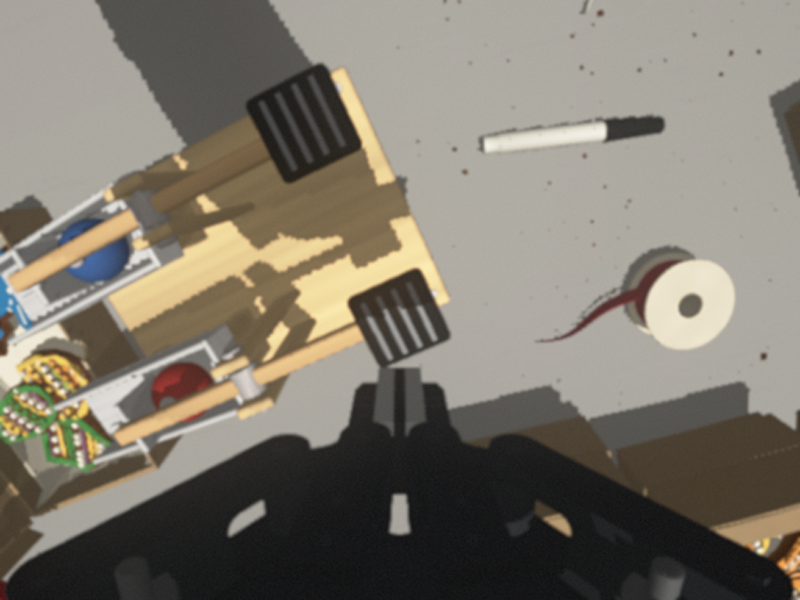

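The wrist view shows the red bauble at (183,388), its paddle at (400,315) and the shut fingertips at (400,395). They line up once perspective is allowed for. I'll descend and then press gently.

apply_moves(commands=[[0.03, 0.4, 0, 0, 0, 0], [0, 0.4, 0, 0, 0, 0], [0, 0.4, 0, 0, 0, 0], [0, 0.2, 0, 0, 0, 0], [0, 0.1, 0, 0, 0, 0], [0, 0.1, 0, 0, 0, 0], [0, 0.1, 0, 0, 0, 0]])

```text
time: 3.8
eef_pos: [0.549, 0.0695, 0.2184]
tcp_rot: [0.559, -0.557, -0.437, 0.431]
wrist_force: [-1.7, 0.9, 3.7]
grip_width: 0.0001
```

apply_moves(commands=[[-0.08, 0.12, -0.02, 0, 0, 0], [-0.08, 0.12, -0.02, 0, 0, 0], [-0.06, 0.12, -0.02, 0, 0, 0]])

```text
time: 4.1
eef_pos: [0.55, 0.0591, 0.2004]
tcp_rot: [0.559, -0.557, -0.439, 0.43]
wrist_force: [-1.1, 5.7, 4.7]
grip_width: -0.0001
```

```bash
python3 - <<'E'
from h import *
p=grab_frame("scene");cv2.imwrite("pics/s3.png",cv2.resize(p["frame"][120:270,210:405,::-1],(780,600),interpolation=cv2.INTER_CUBIC))
print(state()["wrist_force"])
E
```

```text
[0.94321856 4.08232144 2.65919093]
```

View pics/s3.png

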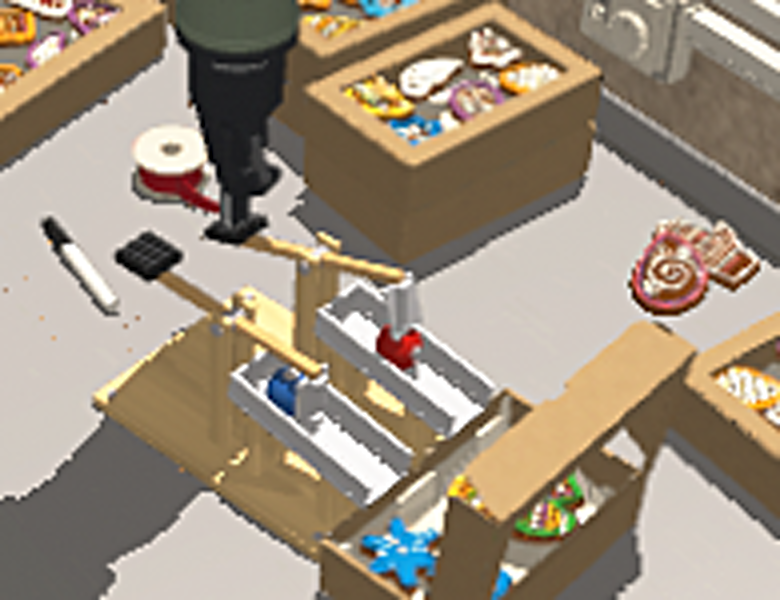

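The far gate is lifting and the red bauble is already passing under it at (400,345). Blue is still waiting at (287,390). I'll press a little further and hold.

apply_moves(commands=[[0, 0.15, 0, 0, 0, 0], [0, 0.12, 0, 0, 0, 0], [0, 0.02, 0, 0, 0, 0], [0, 0, 0, 0, 0, 0], [0, 0, 0, 0, 0, 0], [0, 0, 0, 0, 0, 0]])

```text
time: 4.75
eef_pos: [0.5505, 0.0568, 0.1858]
tcp_rot: [0.559, -0.558, -0.438, 0.43]
wrist_force: [-3.6, 4.0, 7.6]
grip_width: -0.0003
```

```bash
python3 - <<'E'
from h import *
p=grab_frame("scene");cv2.imwrite("pics/s4.png",cv2.resize(p["frame"][120:270,210:405,::-1],(780,600),interpolation=cv2.INTER_CUBIC))
print(state()["wrist_force"])
E
```

```text
[-2.69076427  4.46123875  8.23041546]
```

View pics/s4.png

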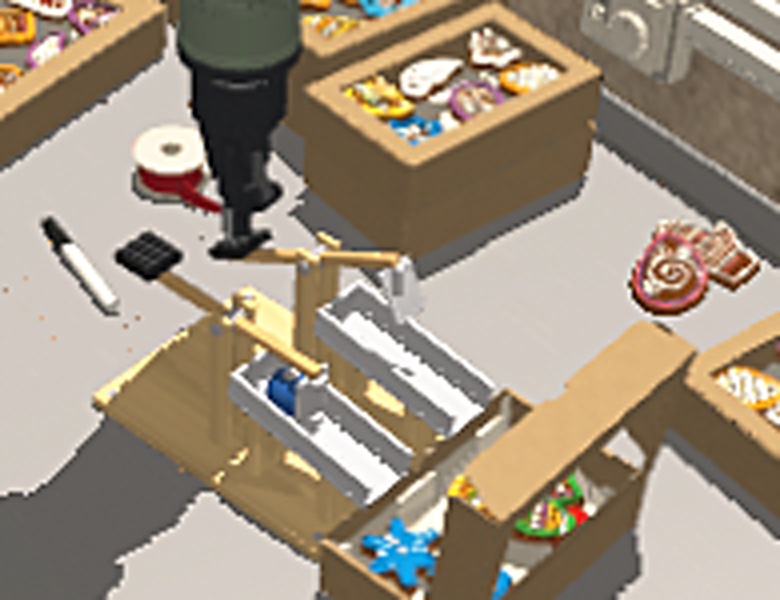

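The lane is empty and red shows inside the box at (578,515). I'll let the paddle up smoothly and then retreat.

apply_moves(commands=[[0.03, -0.15, 0, 0, 0, 0], [0.02, -0.2, 0, 0, 0, 0], [0.02, -0.2, 0, 0, 0, 0], [0.02, -0.2, 0, 0, 0, 0], [0, -0.2, 0, 0, 0, 0], [0, -0.3, 0, 0, 0, 0], [0, -0.5, 0, 0, 0, 0], [0, -0.6, 0, 0, 0, 0], [0, -0.6, 0, 0, 0, 0], [0, 0, 0, 0, 0, 0]])

```text
time: 5.8
eef_pos: [0.5499, 0.0574, 0.3409]
tcp_rot: [0.559, -0.559, -0.436, 0.43]
wrist_force: [-0.1, -0.6, -1.1]
grip_width: -0.0001
```

apply_moves(commands=[[0.3, -0.3, 0.3, 0, 0, 0], [0.5, 0, 0.5, 0, 0, 0], [0.5, 0, 0.5, 0, 0, 0], [0.5, 0, 0.5, 0, 0, 0], [0.3, 0, 0.3, 0, 0, 0], [0, 0, 0, 0, 0, 0], [0, 0, 0, 0, 0, 0], [0, 0, 0, 0, 0, 0]])

```text
time: 6.6
eef_pos: [0.472, 0.186, 0.3559]
tcp_rot: [-0.559, 0.561, 0.434, -0.429]
wrist_force: [0.7, -0.3, -1.1]
grip_width: -0.0002
```

```bash
python3 - <<'E'
from h import *
np.set_printoptions(precision=3,suppress=True)
p=grab_frame("scene");cv2.imwrite("pics/s5.png",cv2.resize(p["frame"][120:270,210:405,::-1],(780,600),interpolation=cv2.INTER_CUBIC))
q=grab_frame("top");cv2.imwrite("pics/t5.png",cv2.resize(q["frame"][100:250,210:410,::-1],(800,600),interpolation=cv2.INTER_CUBIC))
for t in("red_bauble","blue_bauble","far_paddle","near_paddle","gift_box"):
    for pp in(p,q):
        for d in spotter.mark_of(t,pp)[:2]: print(t,d["score"],d["position"],P(pp,d["position"]))
s=state();print(s["time"],s["wrist_force"],s["eef_pos"])
E
```

```text
red_bauble 0.42 [359.5, 160.0] [ 0.613 -0.296  0.039]
blue_bauble 0.65 [269.2, 168.8] [0.552 0.054 0.156]
blue_bauble 0.37 [283.0, 220.7] [ 0.471 -0.123  0.11 ]
blue_bauble 0.52 [297.7, 198.1] [ 0.475 -0.098  0.143]
far_paddle 0.91 [265.8, 169.2] [0.542 0.06  0.155]
far_paddle 0.76 [237.9, 166.9] [0.552 0.063 0.156]
far_paddle 0.21 [182.8, 151.5] [0.44  0.105 0.666]
near_paddle 0.93 [246.8, 180.6] [0.46  0.049 0.155]
near_paddle 0.77 [245.1, 204.0] [0.453 0.04  0.155]
near_paddle 0.72 [237.9, 169.0] [0.547 0.062 0.155]
gift_box 0.67 [324.1, 256.9] [ 0.45  -0.327  0.149]
gift_box 0.71 [341.8, 181.3] [ 0.547 -0.242  0.036]
7.2 [ 0.204 -1.368 -0.564] [0.472 0.187 0.356]
```

View pics/s5.png

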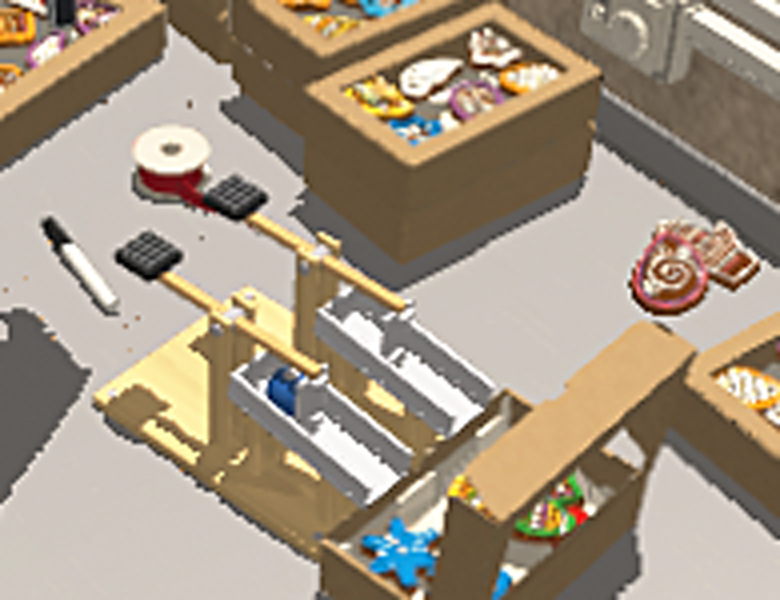

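View pics/t5.png

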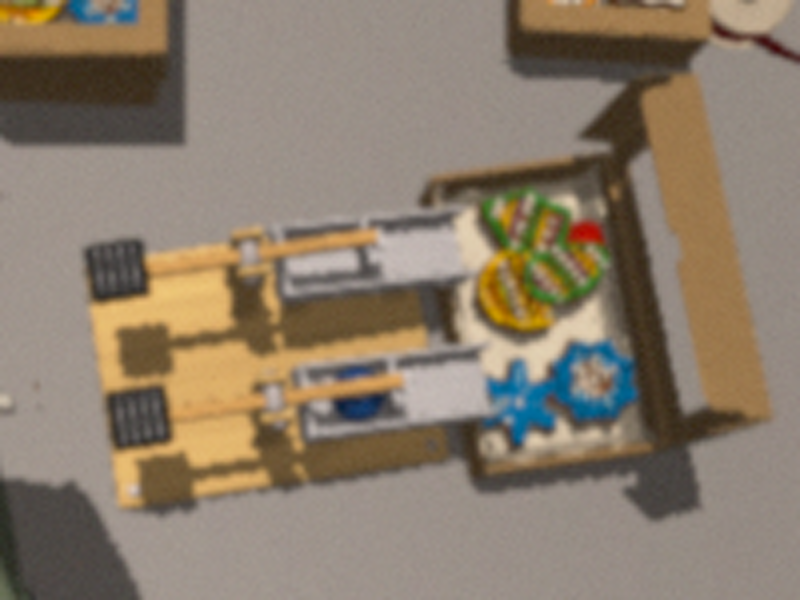

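Both gates look shut, and the red patch is at (585,232) in the top crop, inside the box. I'll check its height, whether it is at rest, and how it differs from the start.

```bash
python3 - <<'E'
from h import *
np.set_printoptions(precision=3,suppress=True)
a=cv2.imread("pics/top1.png")
q=grab_frame("top")
for n in ("top","scene"):
    q=grab_frame(n); f=q["frame"].astype(int)
    m=(f[...,0]>110)&(f[...,1]<60)&(f[...,2]<70)
    reg=np.zeros_like(m)
    if n=="top": reg[140:220,325:375]=1
    else: reg[220:290,310:375]=1
    ys,xs=np.where(m&reg); W=np.array([P(q,(x,y),0) for x,y in zip(xs,ys)])
    print(n,len(xs),xs.mean(),ys.mean(),W.mean(0),W.min(0),W.max(0))
    if n=="top":
        cv2.imwrite("pics/t6.png",np.hstack([cv2.resize(a,(512,384))[140:220,320:380],q["frame"][140:220,320:380,::-1]]).repeat(6,0).repeat(6,1))
    s=q["z_map"]
E
```

```text
top 33 356.3333333333333 157.72727272727272 [ 0.621 -0.287  0.037] [ 0.614 -0.299  0.033] [ 0.627 -0.273  0.042]
scene 14 350.14285714285717 249.28571428571428 [ 0.607 -0.284  0.036] [ 0.516 -0.297  0.028] [ 0.629 -0.241  0.04 ]
```

View pics/t6.png

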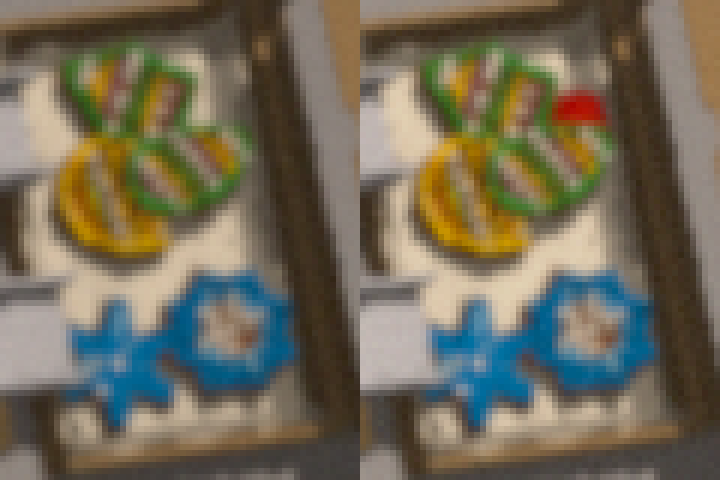

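The bauble's top is about 0.041 m high, so its centre is at about 0.022 m, under the 0.035 limit. It is new since the start picture and stationary, and the arm is clear, so I'm handing in.

```bash
python3 -c "
from rig import r,state
print(r.hand_in(),state()['time'])"
```

```text
the job is handed in; nothing more can be done
the job is handed in; nothing more can be done
```

The red bauble is in the gift box, and I handed the job in at about 7.4 s of the 32 s allowed. I pressed the far paddle, which was the red bauble's lane, with the shut fingertips. I held it until the bauble had rolled out, then let the paddle up and moved the arm clear.

**Last checks that agreed**
- **Red bauble:** its top is about 41 mm above the worktop, so its centre is at about 22 mm. It lay at rest inside the box against the cookies.
- **Levers:** both paddles are back at 155 mm and both gates look shut.
- **Blue bauble:** it is still behind its gate, measured within about 5 mm of where it was at the start.
- **Surroundings:** the box, marker and spool look unmoved. I did not recheck the scissors, but the arm stayed well above that part of the worktop.

**What was off**
- **Drift:** the fingertips drifted about 9 mm outward during the descent. I corrected this while they were on the pad, which added a sideways force of about 4–6 N on the paddle.
- **False detections:** the network gave a false hit for blue on the far paddle and for near_paddle on the far pad. It did not find red in one of the two last views, so I located red by colour and depth instead.

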